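Load a heat-sink module on the inspection stage

TASK

Take the finned heat-sink module out of the slanted rack and stand it flat on the stage plate of the inspection station where it waits at its loading end, squarely centred between the stops with the same gap on opposite sides, and let go of it. Then slide the stage fully home under the inspection head without letting the module shift. Leave the other two modules in their bays.

Things in the scene. Friction and masses are not known exactly. Their poses are not given: they have to be found in the camera images.
- mod_fin_center (a point): Finned module to load: green board 64 x 44 x 4 mm with an aluminium heat sink 44 x 32 mm, fins lengthwise; 30 mm high, 0.12 kg. Point: its centre, 15 mm above its underside. x: 64 mm side; y: 44 mm side (flat flanks 32 mm apart, 4 to 30 mm above the underside); z: out of its top. Starts in any of the rack's bays, x pointing up the slope, top tilted 35 degrees away from the robot.
- mod_can_center (a point): A module to leave alone in its bay: same board and size, but with a plain smooth closed box 44 x 32 mm instead of fins. Point at its centre, axes as for the finned one.
- mod_coil_center (a point): A module to leave alone in its bay: same board, but with a smooth round can of 32 mm diameter. Point at its centre, axes as for the finned one.
- rack: Fixed slanted aluminium rack, 262 mm wide, three bays 85 mm apart. Origin on the table under the middle bay; y along its width, x level, towards the robot. Its shelf rises towards +x at 35 degrees and is 62 mm above the table over the origin. A ledge 7 mm high at the lower edge holds the modules; ribs 4 mm high part the bays.
- stage_center (a point): Centre of the stage plate's pocket, on the plate's upper surface (50 mm above the table); the middle of the module's underside belongs here. Stops 6 mm high bound a pocket 80 mm along x by 60 mm along y, so the centred module (64 mm side along x, either way round) has 8 mm on every side. z is up; the stage slides towards -y. The two stops on each long side are 38 mm apart.
- tab_top (a point): Middle of the top of the black tab that stands on the sliding stage, 82 mm from the stage centre towards the stage's +y. The tab is 30 mm along x, 10 mm thick along y, 44 mm high above the plate; push it on its +y face towards -y, or pinch it.
- carriage (a joint): Position of the sliding stage in m: 0 at the loading end, 0.12 fully home against its end stop under the inspection head. Starts at 0 to 0.03; about 2.5 N of friction; stays where left.
- station: Fixed inspection station that carries the stage; x, y, z as for the stage centre. Origin on the table under the stage centre at the loading end. The head's lens, 48 mm across, ends 166 mm above the table at y = -120 mm, over the stage centre when home; its column, 28 mm thick, 240 mm high, stands at x = 115, y = -120 mm, with an arm across to the lens.
Mind the look-alikes: they are no part of the job. Leave any purple look-alike of the part that bears mod_fin_center alone.

How it is judged:
By the outcome, as a careful person would: the job done as asked, in the order asked, and still so for the second after the job is handed in, with the robot touching nothing.
It also fails if it takes over 51 s, if anything falls off the work surface, if the arm or the gripper's body presses on something with over 40 N, if the wrist force passes 120 N, or if a joint passes its speed limit or range.

ROBOT

A 6-joint arm with a two-finger parallel gripper is mounted at the origin on the work surface. World frame = base frame: x ahead of the robot, y to its left, z up, the work surface at z = 0. Lengths are in m, angles in rad, forces in N, time in s.
With the tool pointing down it reaches from about 0.275 to 0.85 m from the base axis. Payload 19 kg.
Tool frame: the origin (TCP) lies between the finger pads; the fingertips stand 17 mm ahead of it and the grasp point (between the pads) lies 2 mm behind it; x points along the fingers, z is the direction in which the jaws open and shut, and the axes are right-handed (so a half turn about x gives the same grasp; the last joint's range is limited). The gripper opens to 85 mm and grips with 20 to 120 N. Pads are 22 mm wide; open, the fingers measure 114 mm over their backs; the gripper's body (76 mm by 85 mm) begins 54 mm behind the grasp point. The pads swing forward as they close: fully open they stand 13 mm farther back than shut.
Start: joints at [1.133, 0.15, 1.437, -0, 1.554, -0.134], TCP at [0.172, 0.549, 0.248] pointing down, gripper open.
Joint ranges: [-2.8, 2.8], [-0.68, 2.1], [0.12, 2.68], [-1.39, 4.53], [0.16, 2.79], [-2.81, 2.81]. Speed limits (rad/s): [1.89, 1.89, 2.22, 3.01, 3.01, 3.01].

INTERFACE

Orientations are given as a unit quaternion [x, y, z, w].
In Python, from bench import bot gives the robot as it stands. The module is installed in compiled form; this text tells all that it offers.
- The arm moves only by the tool arm_command, never from a script. Its argument "rows" is a list that holds one entry, the list of rows, each a list of 4 numbers: the shift along the tool's x, y, z each as a share of 0.5 m, from -1 to 1, then the turn about the tool's x as a share of pi rad, from -1 to 1. In form: [[[dx, dy, dz, spin], ...]]. A call has 1 to 8 rows; each row shifts and turns the pose as measured when the row begins, along the tool's axes as they then stand; what a row does not reach is not made up. A row lasts 1/10 s, in which the tool goes at most 50 mm and 8.59 degrees, less where a joint would pass 70% of its speed; a pose out of reach is approached as far as the arm can. A call with a number of a shift or a turn outside -1 to 1 is refused whole. A call with a gripper value outside its range is refused whole. "gripper" is the gripper's target within -1 to 1 (fully open at 1, half-way at 0, shut at -1), set as the call begins (left out, the last holds). The fingers move at their own pace and stop on an object; the grip force is fixed at half the most. Time passes only in rows, so rows that do not move let the fingers close. It gives the time, the measured TCP pose, the force and the opening at its end, in the units of the state.
- bot.read_state(): the state, without advancing time (a new reading comes with each control period).
- bot.capture(name): name is "scene" or "top"; returns a dict with "frame" (420x560x3 uint8, red, green, blue), "z_map" (420x560 float32, m along the optical axis (not along the pixel's ray), 0 where there is no reading), "vertical_fov" (degrees; the focal length in pixels is half the picture's height over the tangent of half this angle, whatever the lens; pixels are square), "cx", "cy" (the principal point, pixels), "R" (3x3) and "t" (3): a world point X has camera coordinates R X + t. Camera axes: x right, y down, z forward; pixel columns grow to the right and rows downward; lengths in m; the calibration is good to about 2 mm. A picture is of the moment at which its call begins.
- bot.job_done(): hands the job in, once; it reports no verdict.
The state is a dict: "clock": time; "joint_pos": joint angles; "qd": joint speeds; "joint_efforts": joint torques, N m; "eef_pos": TCP position; "tool_rot": TCP orientation; "wrist_force": force on the tool from outside, world axes, zero at the start; "ft_torque": the same for the moment, N m; "gripper_width": finger opening in m.
Only numpy, scipy, OpenCV 4.12 (cv2) and the standard library are available. Lean on these libraries where they do the work, as an engineer would, in place of code of your own. Each camera call takes 0.05 s, during which the arm holds its last target. There are 200 camera calls.

## Working session

There is one attempt and no reset: what is moved stays moved. The work goes in short steps, Python scripts to look and compute and a tool call to move; the robot and the scene stay as the last step left them, time stands still between calls to the robot, and variables do not carry over. Pictures are saved under pics/ and viewed, about 8 in all and at most 12, crops included, and the job is handed in when it is done.

Besides the shell and the picture viewer there is one more tool, called after "Request:" by a JSON object that holds its "name" and its "arguments", one argument or row to a line. arm_command: Moves the arm, as the interface text tells. Its arguments: {"type":"object","properties":{"rows":{"type":"array"},"gripper":{"type":"number"}},"required":["rows"]}

```bash
mkdir -p pics
cat > h.py <<'E'
import numpy as np, cv2
from bench import bot
from scipy.spatial.transform import Rotation as Rn
def cap(n,save=None):
    c=bot.capture(n); 
    if save: cv2.imwrite(f'pics/{save}.png',c['frame'][:,:,::-1])
    f=210/np.tan(np.radians(c['vertical_fov'])/2)
    z=c['z_map']; v,u=np.mgrid[0:420,0:560]
    P=np.stack([(u-c['cx'])/f*z,(v-c['cy'])/f*z,z],-1)
    W=(P-c['t'])@c['R']
    W[z==0]=np.nan
    return c,W
E
python3 - <<'E'
from h import *
for n in('scene','top'):
    c,W=cap(n,n); np.save(n+'W.npy',W); np.save(n+'F.npy',c['frame']); print(n,c['R'].round(3).tolist(),c['t'],c['vertical_fov'],c['cx'],c['cy'])
a=cv2.imread('pics/scene.png');b=cv2.imread('pics/top.png')
print(bot.read_state())
E
```

```text
scene [[-0.706, 0.708, 0.002], [0.536, 0.536, -0.652], [-0.463, -0.459, -0.758]] [ 0.33989372 -0.30809314  1.29703777] 51.94892468261549 278.24971692803973 208.27806604149026
top [[0.011, -1.0, -0.011], [-0.986, -0.009, -0.164], [0.164, 0.013, -0.986]] [0.11616798 0.61168634 0.73244207] 49.32698482167492 277.1692029884768 204.20650688193265
{'clock': 0.1, 'joint_pos': array([ 1.13298879e+00,  1.50913579e-01,  1.43791375e+00,  2.76074574e-05,
        1.55378972e+00, -1.33998887e-01]), 'qd': array([ 0.00070964, -0.00102413, -0.00240937, -0.00106726, -0.00256713,
       -0.00016258]), 'joint_efforts': array([ 4.01879472e-03, -7.14363384e+01, -5.71805584e+01, -1.76521121e-04,
        7.15193833e-03,  3.93297410e-05]), 'eef_pos': array([0.17194625, 0.54849545, 0.24777508]), 'tool_rot': array([-0.41874667,  0.57022539,  0.41841685,  0.56958018]), 'wrist_force': array([ 1.01780301, -0.17961261,  0.35766201]), 'ft_torque': array([-0.01456136, -0.01541149, -0.01536007]), 'gripper_width': 0.08530389732186018}
```

View pics/scene.png

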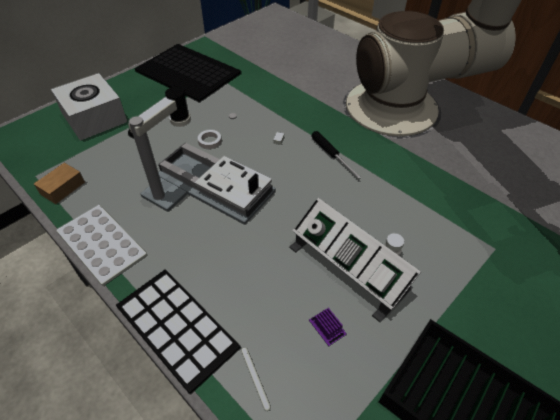

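View pics/top.png

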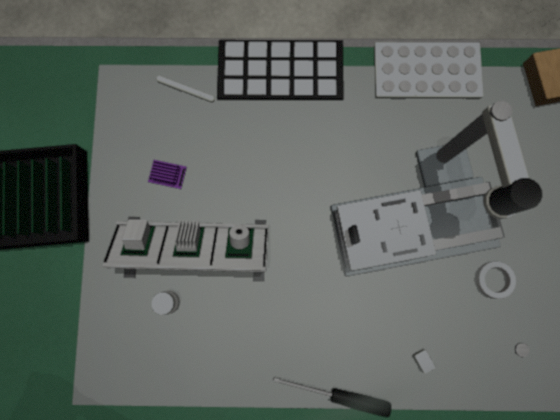

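The scene view shows the finned module in the middle bay, at about (349,252), and the stage at about (228,178). In the top view the fins are at (187,238), the pocket centre is near (399,227) and the tab is at (353,235). The purple decoy lies at (167,174). I'll take enlarged crops and coordinates next.

Run:
```python
from h import *
F=np.load('topF.npy');W=np.load('topW.npy')
a=cv2.resize(F[210:280,100:280],None,fx=4.4,fy=4.4,interpolation=2)[:,:,::-1]
b=cv2.resize(F[180:275,325:505],None,fx=4.4*1,fy=3.0*4.4/3*0.6667,interpolation=2) if 0 else cv2.resize(F[180:275,330:440],None,fx=3,fy=3,interpolation=2)[:,:,::-1]
im=np.zeros((308+285,792,3),np.uint8); im[:308]=a[:308,:792]; im[308:,:330]=b
S=np.load('sceneF.npy')[130:220,155:285]
im[308:308+270,340:340+390]=cv2.resize(S,None,fx=3,fy=3,interpolation=2)[:,:,::-1]
cv2.imwrite('pics/crop.png',im)
for u,v in [(187,238),(187,250),(160,245),(213,245),(130,230),(240,228),(354,235),(399,227),(400,240),(160,228),(213,228),(160,265),(213,265),(520,195)]:
    print(u,v,W[v,u].round(4))
```

```text
187 238 [0.547  0.2654 0.0951]
187 250 [0.5289 0.2679 0.0795]
160 245 [0.5378 0.3167 0.0632]
213 245 [0.5381 0.2271 0.0705]
130 230 [0.5601 0.3613 0.0844]
240 228 [0.5657 0.1824 0.0799]
354 235 [ 0.5547 -0.0015  0.0938]
399 227 [ 0.5735 -0.0851  0.0486]
400 240 [ 0.5514 -0.086   0.0487]
160 228 [0.5685 0.3239 0.0421]
213 228 [0.5694 0.2324 0.0425]
160 265 [0.504  0.3086 0.0869]
213 265 [0.5049 0.2233 0.0885]
520 195 [ 0.5938 -0.1925  0.2417]
```

View pics/crop.png

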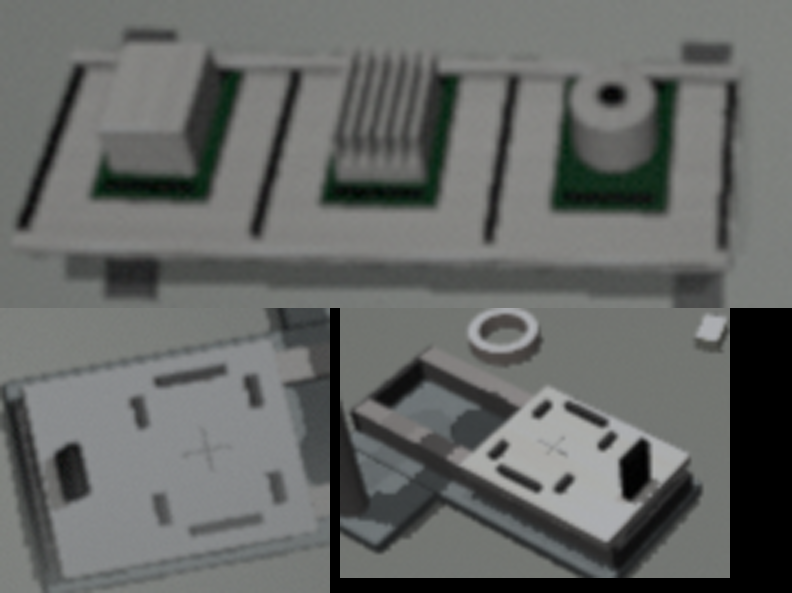

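Run:
```python
from h import *
F=np.load('topF.npy').astype(int);W=np.load('topW.npy')
# shelf plane from strips between modules
pts=np.vstack([W[232:262,a:b].reshape(-1,3) for a,b in[(153,156),(206,209)]]); 
pts=np.vstack([pts,W[256:264,130:250].reshape(-1,3)]); pts=pts[~np.isnan(pts).any(1)]
for _ in range(4):
    c=pts.mean(0); n=np.linalg.svd(pts-c)[2][2]; n*=np.sign(n[2]); d=(pts-c)@n; pts=pts[abs(d)<max(.0015,2*d.std())]
print('normal',n,'tilt',np.degrees(np.arccos(n[2])),'az',np.degrees(np.arctan2(n[1],n[0])),d.std())
# green board of middle module
R=F[...,0];G=F[...,1];B=F[...,2]
reg=np.zeros(R.shape,bool);reg[215:268,165:215]=1
hgt=(W-c)@n
g=reg&(G>R+12)&(G>B+8)&(abs(hgt)<.012)
P=W[g];print('green n',g.sum(),'h',np.nanmedian(hgt[g]))
for nm,m in(('green',g),('sink',reg&(hgt>.012)&(hgt<.05))):
    P=W[m]; ym=np.array([-n[1],n[0],0]);
    ym=np.cross(n,[0,0,1.]);ym/=np.linalg.norm(ym); xm=np.cross(ym,n)
    print('ym',ym,'xm',xm)
    q=np.stack([P@xm,P@ym,(P-c)@n],-1); print(nm,np.nanpercentile(q,[1,3,50,97,99],axis=0).round(4).tolist())
# yaw by rack front edge: pixels high
e=[]
for u in range(115,262,3):
    col=W[250:285,u]; k=np.nanargmax(col[:,2]); e.append(col[k])
e=np.array(e); p=np.polyfit(e[:,1],e[:,0],1); print('upper edge slope deg',np.degrees(np.arctan(p[0])), 'res',np.std(e[:,0]-np.polyval(p,e[:,1])), e[:,2].mean())
# stage stops
c0=bot.capture('top');f=210/np.tan(np.radians(c0['vertical_fov'])/2)
def ray(u,v,z):
    d=c0['R'].T@np.array([(u-c0['cx'])/f,(v-c0['cy'])/f,1]);o=-c0['R'].T@c0['t'];return o+d*(z-o[2])/d[2]
gr=F.mean(2); sub=gr[195:262,370:430]; print('plate',np.median(sub))
m=(sub<np.median(sub)-22).astype(np.uint8)
N,l,s,ce=cv2.connectedComponentsWithStats(m)
for i in range(1,N):
    if 8<s[i,4]<200: 
        x,y=ce[i]+[370,195]; print(s[i].tolist(),x.round(1),y.round(1),ray(x,y,.056).round(4))
print('cross',ray(399.3,227,.05),'tab',ray(354,234,.094))
# plate top points extents
h=W[...,2]; m=(abs(h-.0492)<.004); m[:,:335]=0;m[:,445:]=0
print(cv2.minAreaRect(W[m][:,:2].astype(np.float32)))
```

```text
normal [ 0.57907499 -0.00731725  0.81524144] tilt 35.388757591259896 az -0.7239564422962578 0.0009164506280946765
green n 137 h 0.004080291867835732
ym [-0.01263509 -0.99992017  0.        ] xm [-0.81517637  0.01030065  0.57912122]
green [[-0.4341, -0.2962, 0.0019], [-0.4323, -0.2952, 0.0021], [-0.383, -0.2593, 0.0041], [-0.3728, -0.2558, 0.0063], [-0.3723, -0.2556, 0.0071]]
ym [-0.01263509 -0.99992017  0.        ] xm [-0.81517637  0.01030065  0.57912122]
sink [[-0.4256, -0.2914, 0.0123], [-0.4248, -0.2906, 0.0127], [-0.399, -0.2742, 0.0261], [-0.3819, -0.2595, 0.0316], [-0.3813, -0.2592, 0.0319]]
upper edge slope deg 0.5805263034733594 res 0.0014064767163822483 0.0914910031293648
plate 137.0
[0, 0, 20, 4, 38] 377.8 196.1 [ 0.6253 -0.049   0.056 ]
[11, 3, 25, 9, 114] 393.0 202.4 [ 0.6147 -0.0743  0.056 ]
[41, 7, 7, 12, 61] 414.1 207.1 [ 0.6068 -0.1098  0.056 ]
[54, 8, 6, 24, 67] 427.6 211.3 [ 0.5998 -0.1324  0.056 ]
[3, 14, 7, 12, 54] 376.1 214.1 [ 0.5943 -0.0453  0.056 ]
[49, 39, 7, 12, 54] 422.1 239.4 [ 0.5521 -0.1211  0.056 ]
[11, 47, 6, 11, 51] 383.5 246.8 [ 0.5392 -0.0563  0.056 ]
[23, 53, 25, 8, 95] 405.0 251.8 [ 0.5312 -0.0918  0.056 ]
[29, 61, 31, 6, 94] 418.1 259.3 [ 0.5189 -0.1132  0.056 ]
cross [ 0.57336984 -0.08523599  0.05      ] tab [ 0.55623833 -0.00146155  0.094     ]
((0.6077747941017151, -0.08480765670537949), (0.1797429770231247, 0.20444411039352417), 11.366164207458496)
```

```bash
cat >> h.py <<'E'
def go(x,y,z,yaw):
    """remaining move in tool units to TCP x,y,z with the jaw axis at 'yaw' deg from world y"""
    s=bot.read_state();T=Rn.from_quat(s['tool_rot']).as_matrix();p=s['eef_pos']
    d=T.T@(np.array([x,y,z])-p)
    t=np.array([-np.sin(np.radians(yaw)),np.cos(np.radians(yaw)),0]); q=T.T@t
    a=np.degrees(np.arctan2(-q[1],q[2])); a=(a+90)%180-90
    print('t',round(s['clock'],2),'pos',p.round(4),'q6',s['joint_pos'][5].round(2),'F',s['wrist_force'].round(1),'w',s['gripper_width'].round(4),'toolx',T[:,0].round(3),'z',T[:,2].round(3))
    print('move units',(d/.5).round(4),'dist mm',np.linalg.norm(d)*1e3,'spin deg',a.round(2),'units',(a/180).round(4))
E
python3 - <<'E'
from h import *
n=np.array([.579,-.0073,.8152]);n/=np.linalg.norm(n)
ym=np.cross(n,[0,0,1.]);ym/=np.linalg.norm(ym);xm=np.cross(ym,n)
W=np.load('topW.npy')
pts=np.vstack([W[232:262,a:b].reshape(-1,3) for a,b in[(153,156),(206,209)]]);pts=pts[~np.isnan(pts).any(1)]
h0=np.median(pts@n)
C=xm*-.4033+ym*-.2754+n*(h0+.015); print('centre',C,'h0',h0)
b=C-xm*.012-n*.011; tip=b+[0,0,.012]; print('board pt',b,'TCP',tip+[0,0,.017])
go(*(tip+[0,0,.017+.08]),-.65)
E
```

```text
centre [0.55074876 0.26847808 0.07409894] h0 0.3623582825916176
board pt [0.55416164 0.26843505 0.05818196] TCP [0.55416164 0.26843505 0.08718196]Traceback (most recent call last):
  File "<stdin>", line 9, in <module>
  File "h.py", line 19, in go
    print('t',round(s['clock'],2),'pos',p.round(4),'q6',s['joint_pos'][5].round(2),'F',s['wrist_force'].round(1),'w',s['gripper_width'].round(4),'toolx',T[:,0].round(3),'z',T[:,2].round(3))
                                                                                                                     ^^^^^^^^^^^^^^^^^^^^^^^^
AttributeError: 'float' object has no attribute 'round'
```

```bash
sed -i "s/s\['gripper_width'\].round(4)/round(s['gripper_width'],4)/" h.py; python3 -c "
from h import *
go(.5542,.2684,.167,-.65)"
```

```text
t 0.15 pos [0.1719 0.5485 0.2478] q6 -0.13 F [-0.1  0.4  0.4] w 0.0852 toolx [-0.    -0.001 -1.   ] z [ 0.299  0.954 -0.001]
move units [ 0.1618 -0.8971 -0.3058] dist mm 480.7588998346321 spin deg -16.75 units -0.0931
```

Request:
{"name": "arm_command", "arguments": {
  "rows": [
    [[0, -0.095, -0.03, -0.047], [0, -0.095, -0.03, -0.046], [0, -0.095, -0.01, 0], [0, -0.095, -0.01, 0], [0, -0.095, -0.01, 0]]
  ],
  "gripper": 0.2
}}

```text
clock: 0.65
eef_pos: [0.3926, 0.4815, 0.2476]
tool_rot: [-0.494, 0.506, 0.494, 0.505]
wrist_force: [-0.0, 1.8, 0.8]
gripper_width: 0.051
```

```bash
python3 -c "
from h import *
go(.5542,.2684,.167,-.65)"
```

```text
t 0.65 pos [0.3926 0.4815 0.2476] q6 -0.79 F [-0.   1.8  0.8] w 0.051 toolx [-0.002 -0.    -1.   ] z [ 0.023  1.    -0.001]
move units [ 0.161  -0.3333 -0.4185] dist mm 279.36351522536364 spin deg -0.67 units -0.0037
```

Request:
{"name": "arm_command", "arguments": {
  "rows": [
    [[0.025, -0.06, -0.075, -0.0037], [0.025, -0.06, -0.075, 0], [0.025, -0.06, -0.075, 0], [0.025, -0.06, -0.075, 0], [0.025, -0.06, -0.075, 0], [0.025, -0.03, -0.035, 0]]
  ]
}}

```text
clock: 1.25
eef_pos: [0.5595, 0.2711, 0.1701]
tool_rot: [-0.497, 0.504, 0.497, 0.502]
wrist_force: [-0.1, 1.3, 0.3]
gripper_width: 0.0511
```

```bash
python3 -c "
from h import *
go(.5542,.2684,.120,-.65)"
```

```text
t 1.25 pos [0.5595 0.2711 0.1701] q6 -1.23 F [-0.1  1.3  0.3] w 0.0511 toolx [-0.002 -0.001 -1.   ] z [ 0.012  1.    -0.001]
move units [ 0.1002  0.0104 -0.0055] dist mm 50.46566663093471 spin deg -0.05 units -0.0003
```

Request:
{"name": "arm_command", "arguments": {
  "rows": [
    [[0.04, 0.01, -0.0055, 0], [0.04, 0, 0, 0], [0.02, 0, 0, 0], [0, 0, 0, 0]]
  ]
}}

```text
clock: 1.65
eef_pos: [0.5559, 0.2637, 0.1156]
tool_rot: [-0.495, 0.506, 0.496, 0.502]
wrist_force: [0.1, 0.5, -0.9]
gripper_width: 0.0508
```

Run:
```python
from h import *
go(.5542,.2684,.0872,-.65)
c,W=cap('top'); d,_=cap('scene')
im=np.hstack([cv2.resize(c['frame'][190:290,130:250],(480,400)),cv2.resize(d['frame'][190:320,280:384],(320,400))])
cv2.imwrite('pics/pre.png',im[:,:,::-1])
```

```text
t 1.65 pos [0.5559 0.2637 0.1156] q6 -1.23 F [ 0.1  0.5 -0.9] w 0.0508 toolx [-0.005 -0.003 -1.   ] z [ 0.018  1.    -0.003]
move units [0.0568 0.0033 0.0095] dist mm 28.863089668508 spin deg -0.38 units -0.0021
```

View pics/pre.png

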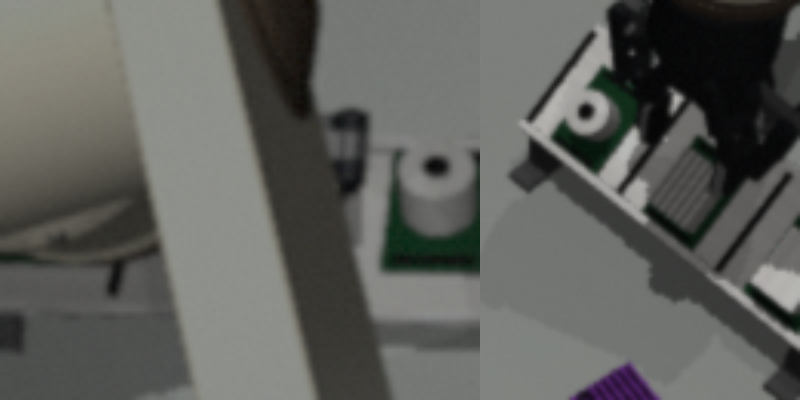

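The scene crop shows the fingers on either side of the fins, at about (640,90) and (735,140). The arm hides the module in the top view. Next I centre and descend.

Request:
{"name": "arm_command", "arguments": {
  "rows": [
    [[0, 0.003, 0.0095, -0.002], [0, 0, 0, 0], [0.02, 0, 0, 0], [0.02, 0, 0, 0], [0, 0, 0, 0]]
  ]
}}

```text
clock: 2.25
eef_pos: [0.5555, 0.2709, 0.0987]
tool_rot: [-0.498, 0.502, 0.498, 0.502]
wrist_force: [0.3, -0.2, -0.1]
gripper_width: 0.051
```

```bash
python3 -c "
from h import *
go(.5542,.2684,.0872,-.65)"
```

```text
t 2.25 pos [0.5555 0.2709 0.0987] q6 -1.23 F [ 0.3 -0.2 -0.1] w 0.051 toolx [ 0.001 -0.    -1.   ] z [ 0.009  1.    -0.   ]
move units [ 0.0229  0.0026 -0.0049] dist mm 11.801145354639093 spin deg 0.14 units 0.0008
```

Request:
{"name": "arm_command", "arguments": {
  "rows": [
    [[0.01, 0.0026, -0.0049, 0], [0.012, 0, 0, 0], [0, 0, 0, 0], [0, 0, 0, 0]]
  ]
}}

```text
clock: 2.65
eef_pos: [0.5539, 0.2679, 0.0861]
tool_rot: [-0.498, 0.503, 0.498, 0.502]
wrist_force: [0.8, 0.0, 0.8]
gripper_width: 0.0512
```

```bash
python3 -c "
from h import *
go(.5542,.2684,.0872,-.65)"
```

```text
t 2.65 pos [0.5539 0.2679 0.0861] q6 -1.24 F [0.8 0.  0.8] w 0.0512 toolx [-0.    -0.001 -1.   ] z [ 0.009  1.    -0.001]
move units [-0.0022 -0.0006  0.001 ] dist mm 1.2604480372170566 spin deg 0.12 units 0.0007
```

Close.

Request:
{"name": "arm_command", "arguments": {
  "rows": [
    [[-0.002, 0, 0, 0], [0, 0, 0, 0], [0, 0, 0, 0], [0, 0, 0, 0], [0, 0, 0, 0], [0, 0, 0, 0]]
  ],
  "gripper": -1
}}

```text
clock: 3.25
eef_pos: [0.5542, 0.268, 0.088]
tool_rot: [-0.498, 0.502, 0.497, 0.502]
wrist_force: [0.6, 0.9, -1.3]
gripper_width: 0.0308
```

Request:
{"name": "arm_command", "arguments": {
  "rows": [
    [[-0.01, 0.0, 0, 0], [-0.02, 0, 0, 0], [-0.04, 0, 0, 0], [-0.04, 0, 0, 0], [-0.04, 0, 0, 0], [0, 0, 0, 0]]
  ]
}}

```text
clock: 3.85
eef_pos: [0.5542, 0.268, 0.1689]
tool_rot: [-0.498, 0.502, 0.497, 0.503]
wrist_force: [0.3, 0.2, -1.1]
gripper_width: 0.0308
```

Run:
```python
from h import *
go(.5734,-.0852,.165,11.4)
d,_=cap('scene')
cv2.imwrite('pics/lift.png',cv2.resize(d['frame'][140:290,270:420],(600,600))[:,:,::-1])
```

```text
t 3.85 pos [0.5542 0.268  0.1689] q6 -1.24 F [ 0.3  0.2 -1.1] w 0.0308 toolx [ 0.001 -0.    -1.   ] z [ 0.009  1.    -0.   ]
move units [ 0.008  -0.045  -0.7061] dist mm 353.78573137633083 spin deg -11.93 units -0.0663
```

View pics/lift.png

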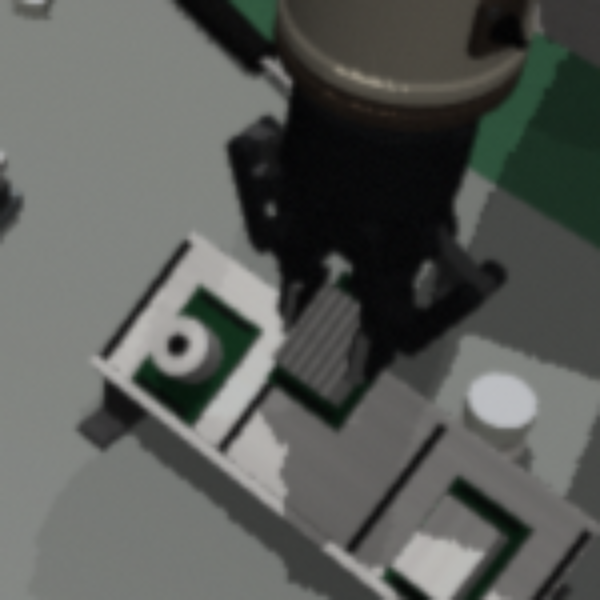

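The finned module is held at (330,350), and the other two modules are still in their bays. Moving it to the stage.

Request:
{"name": "arm_command", "arguments": {
  "rows": [
    [[0, 0, -0.03, 0], [0, 0, -0.06, 0], [0, 0, -0.08, 0], [0, 0, -0.09, 0], [0, 0, -0.09, 0], [0, 0, -0.09, 0], [0, 0, -0.07, 0], [0, 0, -0.05, 0]]
  ]
}}

```text
clock: 4.7
eef_pos: [0.5462, -0.0241, 0.1603]
tool_rot: [-0.497, 0.504, 0.501, 0.498]
wrist_force: [1.2, 0.0, -1.0]
gripper_width: 0.0307
```

Request:
{"name": "arm_command", "arguments": {
  "rows": [
    [[0, 0, -0.05, -0.03], [0, 0, -0.03, -0.036], [0, 0, 0, 0], [0, 0, 0, 0]]
  ]
}}

```text
clock: 5.1
eef_pos: [0.5441, -0.0713, 0.1569]
tool_rot: [-0.544, 0.451, 0.551, 0.444]
wrist_force: [0.6, 0.9, -1.7]
gripper_width: 0.0309
```

```bash
python3 -c "
from h import *
go(.588,-.0812,.11,11.4)"
```

```text
t 5.1 pos [ 0.5441 -0.0713  0.1569] q6 -2.04 F [ 0.6  0.9 -1.7] w 0.0309 toolx [-0.015 -0.001 -1.   ] z [-0.2    0.98   0.002]
move units [ 0.0924 -0.0835 -0.0372] dist mm 64.9914618402709 spin deg 0.15 units 0.0008
```

Request:
{"name": "arm_command", "arguments": {
  "rows": [
    [[0.02, -0.04, -0.018, 0], [0.03, -0.04, -0.018, 0], [0.02, 0, 0, 0], [0, 0, 0, 0], [0, 0, 0, 0]]
  ]
}}

```text
clock: 5.6
eef_pos: [0.5858, -0.0782, 0.1191]
tool_rot: [-0.542, 0.453, 0.55, 0.445]
wrist_force: [-0.7, -0.5, -0.3]
gripper_width: 0.0306
```

```bash
python3 -c "
from h import *
go(.588,-.0812,.11,11.4)"
```

```text
t 5.6 pos [ 0.5858 -0.0782  0.1191] q6 -2.02 F [-0.7 -0.5 -0.3] w 0.0306 toolx [-0.017 -0.    -1.   ] z [-0.192  0.981  0.003]
move units [ 0.0182 -0.0035 -0.0068] dist mm 9.860382850848282 spin deg -0.31 units -0.0017
```

Request:
{"name": "arm_command", "arguments": {
  "rows": [
    [[0.01, -0.0035, -0.0068, 0], [0.01, 0, 0, 0], [0.01, 0, 0, 0], [0, 0, 0, 0], [0, 0, 0, 0]]
  ]
}}

```text
clock: 6.1
eef_pos: [0.5873, -0.0807, 0.1046]
tool_rot: [-0.542, 0.453, 0.55, 0.446]
wrist_force: [-0.0, -0.5, -1.0]
gripper_width: 0.0307
```

Run:
```python
from h import *
go(.588,-.0812,.095,11.4)
d,_=cap('scene')
cv2.imwrite('pics/pl.png',cv2.resize(d['frame'][110:230,170:290],(600,600))[:,:,::-1])
```

```text
t 6.1 pos [ 0.5873 -0.0807  0.1046] q6 -2.03 F [-0.  -0.5 -1. ] w 0.0307 toolx [-0.015 -0.001 -1.   ] z [-0.192  0.981  0.002]
move units [ 0.0191 -0.0014 -0.0012] dist mm 9.601099463560873 spin deg -0.35 units -0.002
```

View pics/pl.png

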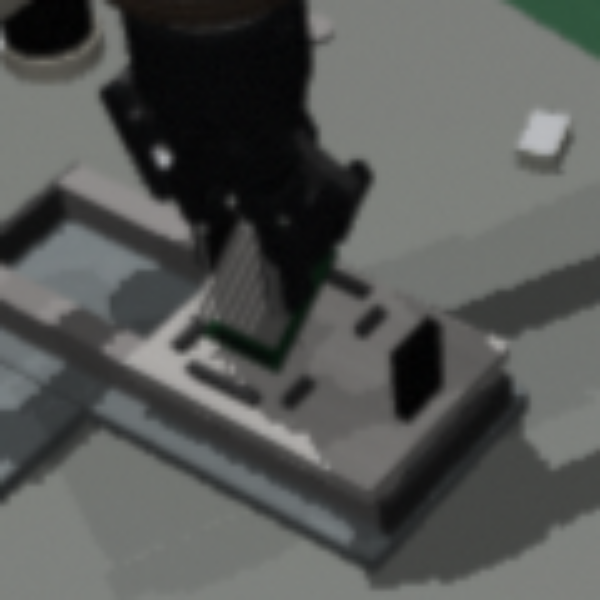

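The held module's low edge runs from (205,325) to (280,365), just above the plate and inside the far stop at (225,383). Lowering to contact.

Request:
{"name": "arm_command", "arguments": {
  "rows": [
    [[0.006, -0.0014, -0.0012, 0], [0.006, 0, 0, 0], [0.006, 0, 0, 0], [0, 0, 0, 0], [0, 0, 0, 0]]
  ]
}}

```text
clock: 6.65
eef_pos: [0.5882, -0.0813, 0.095]
tool_rot: [-0.542, 0.453, 0.55, 0.446]
wrist_force: [0.4, -0.5, -0.2]
gripper_width: 0.031
```

Request:
{"name": "arm_command", "arguments": {
  "rows": [
    [[0.004, 0, 0, 0], [0, 0, 0, 0], [0.004, 0, 0, 0], [0, 0, 0, 0]]
  ]
}}

```text
clock: 7.05
eef_pos: [0.5887, -0.0817, 0.0945]
tool_rot: [-0.543, 0.453, 0.548, 0.446]
wrist_force: [1.1, -0.2, -1.1]
gripper_width: 0.0311
```

Request:
{"name": "arm_command", "arguments": {
  "rows": [
    [[0.006, 0, 0, 0], [0, 0, 0, 0], [0, 0, 0, 0]]
  ]
}}

```text
clock: 7.35
eef_pos: [0.5893, -0.0824, 0.0946]
tool_rot: [-0.544, 0.453, 0.547, 0.446]
wrist_force: [1.2, -0.7, -1.0]
gripper_width: 0.0307
```

The contact height, 0.0946, matches my prediction. I'll loosen the grip slightly so the module pivots down between the pads.

Request:
{"name": "arm_command", "arguments": {
  "rows": [
    [[0, 0, 0, 0], [0, 0, 0, 0], [0, 0, 0, 0], [0, 0, 0, 0]]
  ],
  "gripper": -0.19
}}

```text
clock: 7.75
eef_pos: [0.5892, -0.0823, 0.0938]
tool_rot: [-0.544, 0.453, 0.547, 0.446]
wrist_force: [-0.7, -0.3, -0.9]
gripper_width: 0.0345
```

Run:
```python
from h import *
go(.5734,-.0842,.095,11.4)
d,_=cap('scene')
cv2.imwrite('pics/pl2.png',cv2.resize(d['frame'][110:230,170:290],(600,600))[:,:,::-1])
```

```text
t 7.75 pos [ 0.5892 -0.0823  0.0938] q6 -2.03 F [-0.7 -0.3 -0.9] w 0.0345 toolx [-0.009 -0.004 -1.   ] z [-0.192  0.981 -0.002]
move units [-0.0021  0.0319  0.0022] dist mm 16.004632305979104 spin deg -0.35 units -0.0019
```

View pics/pl2.png

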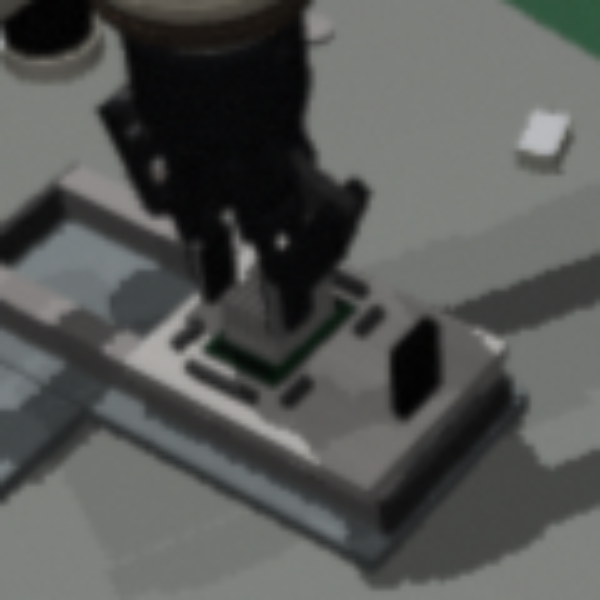

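The module has dropped flat inside the stops, with its board at (210–350, 300–385). I'll open the gripper, back away and measure the gaps.

Request:
{"name": "arm_command", "arguments": {
  "rows": [
    [[0, 0, 0, 0], [0, 0, 0, 0], [-0.02, 0, 0, 0], [-0.06, 0, 0, 0], [-0.09, 0, 0, 0], [-0.08, 0.04, 0.04, 0], [-0.02, 0.06, 0.07, 0], [0, 0.06, 0.07, 0]]
  ],
  "gripper": 0.2
}}

```text
clock: 8.6
eef_pos: [0.4942, -0.0094, 0.2366]
tool_rot: [-0.543, 0.454, 0.547, 0.447]
wrist_force: [-0.2, 0.3, 1.0]
gripper_width: 0.0512
```

Request:
{"name": "arm_command", "arguments": {
  "rows": [
    [[0, 0.06, 0.07, 0], [0, 0.06, 0.07, 0], [0, 0.06, 0.07, 0], [0, 0, 0.05, 0], [0, 0, 0, 0]]
  ]
}}

```text
clock: 9.1
eef_pos: [0.3729, 0.1067, 0.2428]
tool_rot: [0.545, -0.451, -0.545, -0.449]
wrist_force: [0.7, -0.7, 0.3]
gripper_width: 0.0512
```

Run:
```python
from h import *
go(.5734,-.0842,.095,11.4)
d,W=cap('top'); np.save('t2F.npy',d['frame']);np.save('t2W.npy',W)
e,_=cap('scene')
im=np.hstack([cv2.resize(d['frame'][185:275,340:440],None,fx=5,fy=5),np.vstack([cv2.resize(e['frame'][140:215,180:250],None,fx=4,fy=4),np.zeros((150,280,3),np.uint8)])])
cv2.imwrite('pics/m1.png',im[:,:,::-1])
```

```text
t 9.1 pos [0.3729 0.1067 0.2428] q6 -1.68 F [ 0.7 -0.7  0.3] w 0.0512 toolx [-0.001 -0.002 -1.   ] z [-0.189  0.982 -0.002]
move units [ 0.296  -0.322  -0.4501] dist mm 313.7911414177041 spin deg -0.5 units -0.0028
```

View pics/m1.png

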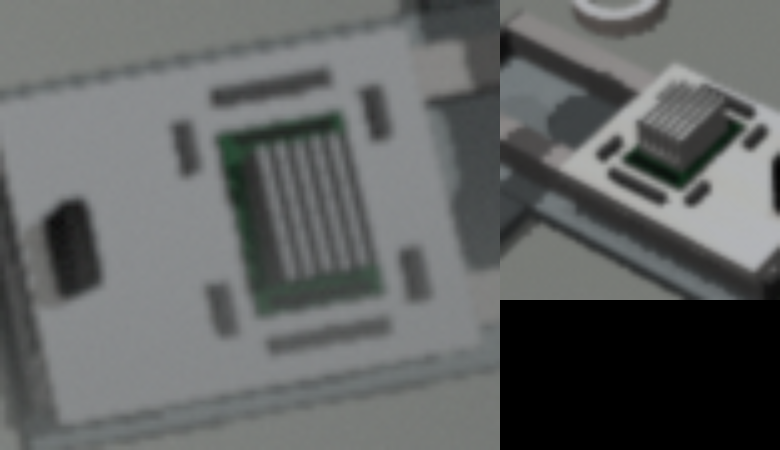

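```bash
cat > rect.py <<'E'
from h import *
c0=bot.capture('top');f=210/np.tan(np.radians(c0['vertical_fov'])/2);K=np.array([[f,0,c0['cx']],[0,f,c0['cy']],[0,0,1]])
O=np.array([.5734,-.0842]);yw=np.radians(11.4);xs=np.array([np.cos(yw),np.sin(yw)]);ys=np.array([-xs[1],xs[0]])
def rectify(F,z,half=70,sc=4):
    # out px (i=col -> station y decreasing, row -> station x decreasing), sc px per mm
    n=2*half*sc+1; a=(half*sc-np.arange(n))/sc/1e3
    X=O+a[:,None,None]*xs+a[None,:,None]*ys
    X=np.dstack([X,np.full((n,n),z)]); p=(X@c0['R'].T+c0['t'])@K.T; p=p[...,:2]/p[...,2:]
    return cv2.remap(F,p.astype(np.float32),None,cv2.INTER_LINEAR)
E
python3 - <<'E'
from rect import *
print('cam',-c0['R'].T@c0['t'])
F1=np.load('topF.npy');F2=np.load('t2F.npy')
g=rectify(F1,.05).astype(float).mean(2); i=lambda mm:int(round((70-mm)*4))
# cross: rows=x, cols=y
def dark(p): p=np.median(p)-p; p=np.clip(p-2,0,None); return p
mm=(280-np.arange(561))/4
a=slice(i(12),i(-12))
# arms: y line visible at |x| in 2..8
cols=np.r_[i(9):i(2.5),i(-2.5):i(-9)]
py=dark(np.minimum(g,999)[cols][:,a].mean(0)); px=dark(g[a][:,cols].mean(1))
print('cross y',(py*mm[a]).sum()/py.sum(),py.max(),'x',(px*mm[a]).sum()/px.sum(),px.max())
for nm,F in(('empty',F1),('mod',F2)):
  r=rectify(F,.056).astype(float).mean(2)
  cv2.imwrite(f'pics/r_{nm}.png',r[60:500,60:500])
  def edges(p,lo,hi):  # dark extents between lo<hi mm, half level
    s=slice(i(hi),i(lo)); q=p[s];m=mm[s];lv=(np.median(q)+q.min())/2
    k=np.where(q<lv)[0]; return m[k[-1]].round(2),m[k[0]].round(2)
  ro=np.r_[i(23):i(17),i(-17):i(-23)]
  py=r[ro].mean(0); print(nm,'y stops',edges(py,26,40),edges(py,-40,-26))
  for nm2,rr in(('+x pair',slice(i(23),i(17))),('-x pair',slice(i(-17),i(-23)))):
     p=r[rr].mean(0);print(nm2,edges(p,26,40),edges(p,-40,-26))
  co=slice(i(10),i(-10)); p=r[:,co].mean(1); print('x stops',edges(p,36,50),edges(p,-50,-36))
G=rectify(F2,.054).astype(int); m=((G[...,1]-G[...,0]>8)&(G[...,1]-G[...,2]>4)).astype(np.uint8); m[:i(38)]=0;m[i(-38):]=0;m[:,:i(30)]=0;m[:,i(-30):]=0
m=cv2.morphologyEx(m,cv2.MORPH_OPEN,np.ones((5,5)))
ptsv=np.argwhere(m)[:,::-1].astype(np.float32); (cx,cy),wh,an=cv2.minAreaRect(ptsv)
print('board centre x,y mm',(280-cy)/4,(280-cx)/4,np.array(wh)/4,an)
for x in(25,10,0,-10,-25):
  k=np.where(m[i(x)-8:i(x)+8].mean(0)>.5)[0]; print('x',x,'y ext',mm[k[-1]],mm[k[0]])
for y in(18,10,0,-10,-18):
  k=np.where(m[:,i(y)-8:i(y)+8].mean(1)>.5)[0]; print('y',y,'x ext',mm[k[-1]],mm[k[0]])
E
```

```text
cam [0.48231645 0.11253157 0.82391386]
cross y 0.07160738386520449 11.173076923076835 x 0.2513263081395292 7.39102564102555
empty y stops (np.float64(32.0), np.float64(36.5)) (np.float64(-33.75), np.float64(-29.0))
+x pair (np.float64(32.0), np.float64(36.5)) (np.float64(-33.75), np.float64(-29.0))
-x pair (np.float64(32.0), np.float64(36.75)) (np.float64(-34.0), np.float64(-29.0))
x stops (np.float64(40.0), np.float64(44.75)) (np.float64(-45.0), np.float64(-40.5))
mod y stops (np.float64(31.5), np.float64(36.0)) (np.float64(-34.75), np.float64(-30.0))
+x pair (np.float64(31.75), np.float64(35.75)) (np.float64(-34.5), np.float64(-30.0))
-x pair (np.float64(31.25), np.float64(36.25)) (np.float64(-35.0), np.float64(-30.0))
x stops (np.float64(40.0), np.float64(44.75)) (np.float64(-45.0), np.float64(-40.5))
board centre x,y mm -0.625 -0.375 [63.25 43.75] 90.0
x 25 y ext -22.0 21.5
x 10 y ext 16.0 20.75
x 0 y ext 16.25 21.25
x -10 y ext 16.75 21.25
x -25 y ext -21.75 21.0
y 18 x ext -32.0 30.5
y 10 x ext -26.75 30.0
y 0 x ext -26.75 30.5
y -10 x ext -27.25 30.0
y -18 x ext -32.0 30.25[ WARN:0@3.204] global loadsave.cpp:1063 imwrite_ Unsupported depth image for selected encoder is fallbacked to CV_8U.
```

Run:
```python
import rect
from rect import *
rect.c0=bot.capture('scene');c=rect.c0;f=210/np.tan(np.radians(c['vertical_fov'])/2);rect.K=np.array([[f,0,c['cx']],[0,f,c['cy']],[0,0,1]])
G=rectify(c['frame'],.054);T=rectify(rect.bot.capture('top')['frame'],.054)
rect.c0=bot.capture('top');c=rect.c0;f=210/np.tan(np.radians(c['vertical_fov'])/2);rect.K=np.array([[f,0,c['cx']],[0,f,c['cy']],[0,0,1]])
T=rectify(c['frame'],.054)
im=np.hstack([G[70:490,90:470],T[70:490,90:470]])
im=cv2.convertScaleAbs(im,alpha=1.5)
cv2.imwrite('pics/rr.png',im[:,:,::-1])
```

```text
(no output)
```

View pics/rr.png

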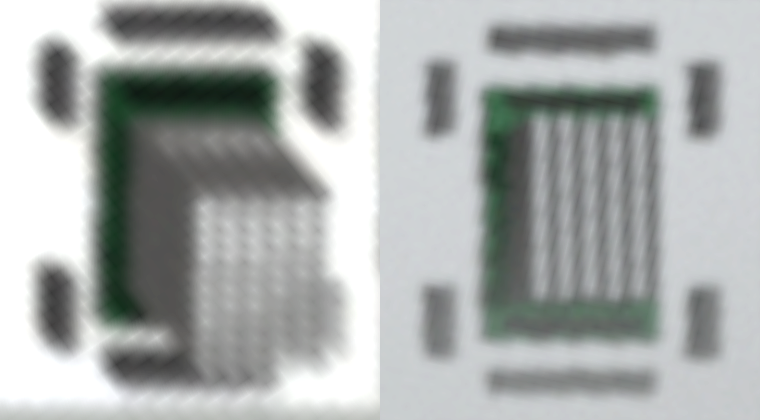

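The rectified views are mixed. In the top view the y gaps are equal (455–485 and 658–688 px), and the x gaps are about 9.5 and 7.5 mm. The oblique scene view shows x nearly even and y off by about 1 mm. So the module is centred to about 1 mm and square. I'll leave it and push the tab next.

```bash
python3 -c "
from h import *
go(.5503,.0305,.2,11.4)"
```

```text
t 9.45 pos [0.3745 0.1041 0.2414] q6 -1.68 F [ 0.7 -1.   0.2] w 0.0513 toolx [-0.004 -0.003 -1.   ] z [-0.185  0.983 -0.002]
move units [ 0.082  -0.3186 -0.2097] dist mm 195.06549970790525 spin deg -0.71 units -0.004
```

Request:
{"name": "arm_command", "arguments": {
  "rows": [
    [[0, -0.06, -0.04, -0.004], [0.02, -0.075, -0.05, 0], [0.02, -0.075, -0.05, 0], [0.02, -0.065, -0.04, 0], [0.02, -0.035, -0.02, 0], [0, 0, 0, 0], [0, 0, 0, 0]]
  ],
  "gripper": -1
}}

```text
clock: 10.15
eef_pos: [0.5538, 0.0284, 0.1973]
tool_rot: [-0.545, 0.451, 0.547, 0.447]
wrist_force: [-0.1, 0.5, -0.4]
gripper_width: 0.0002
```

```bash
python3 -c "
from h import *
go(.5503,.0305,.084,11.4)"
```

```text
t 10.15 pos [0.5538 0.0284 0.1973] q6 -1.85 F [-0.1  0.5 -0.4] w 0.0002 toolx [-0.006 -0.003 -1.   ] z [-0.193  0.981 -0.001]
move units [0.2266 0.0046 0.0058] dist mm 113.34922069954261 spin deg -0.3 units -0.0017
```

Request:
{"name": "arm_command", "arguments": {
  "rows": [
    [[0.04, 0.0046, 0.0058, 0], [0.06, 0, 0, 0], [0.06, 0, 0, 0], [0.04, 0, 0, 0], [0.02, 0, 0, 0], [0, 0, 0, 0], [0, 0, 0, 0]]
  ]
}}

```text
clock: 10.85
eef_pos: [0.5487, 0.0307, 0.0886]
tool_rot: [0.546, -0.45, -0.546, -0.448]
wrist_force: [1.0, -0.2, 0.0]
gripper_width: 0.0001
```

Run:
```python
from h import *
go(.5503,.0305,.084,11.4)
c,W=cap('top'); d,_=cap('scene')
im=np.hstack([cv2.resize(c['frame'][180:280,320:440],(480,400)),cv2.resize(d['frame'][130:230,190:290],(400,400))[:,:320]])
cv2.imwrite('pics/push.png',im[:,:,::-1])
```

```text
t 10.85 pos [0.5487 0.0307 0.0886] q6 -1.85 F [ 1.  -0.2  0. ] w 0.0001 toolx [-0.001 -0.003 -1.   ] z [-0.192  0.981 -0.003]
move units [ 0.0092 -0.0032 -0.0009] dist mm 4.898789183008142 spin deg -0.33 units -0.0018
```

View pics/push.png

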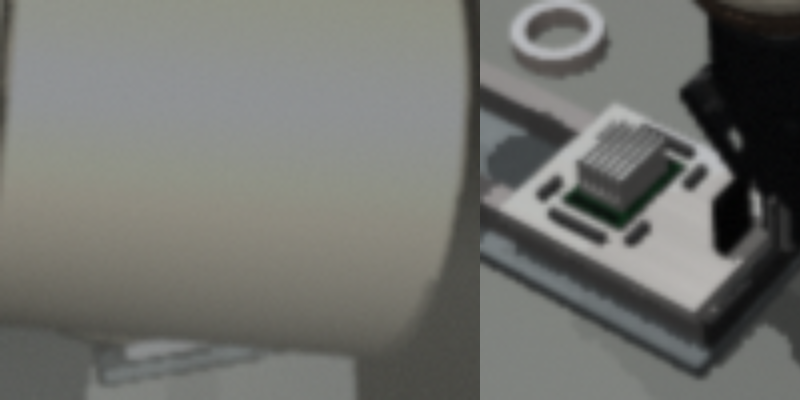

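The finger is behind the tab, which is at (730,215) in the scene crop, and the module is upright in the pocket at (625,165). Pushing gently.

Request:
{"name": "arm_command", "arguments": {
  "rows": [
    [[0, -0.001, -0.004, 0], [0, 0, -0.004, 0], [0, 0, -0.004, 0], [0, 0, -0.004, 0], [0, 0, -0.004, 0], [0, 0, -0.004, 0], [0, 0, -0.004, 0], [0, 0, -0.004, 0]]
  ]
}}

```text
clock: 11.75
eef_pos: [0.5538, 0.0136, 0.0913]
tool_rot: [0.548, -0.45, -0.544, -0.449]
wrist_force: [-0.2, -0.4, 0.1]
gripper_width: -0.0002
```

Request:
{"name": "arm_command", "arguments": {
  "rows": [
    [[0, 0, -0.004, 0], [0, 0, -0.004, 0], [0, 0, -0.004, 0], [0, 0, -0.004, 0], [0, 0, -0.004, 0], [0, 0, -0.004, 0], [0, 0, -0.004, 0], [0, 0, -0.004, 0]]
  ]
}}

```text
clock: 12.55
eef_pos: [0.557, -0.0028, 0.0912]
tool_rot: [0.547, -0.449, -0.545, -0.449]
wrist_force: [0.4, 3.0, 1.1]
gripper_width: -0.0002
```

Run:
```python
from h import *
go(.5734-.018*-.1977,-.0842-.018*.98,.087,11.4)
```

```text
t 12.55 pos [ 0.557  -0.0028  0.0912] q6 -1.91 F [0.4 3.  1.1] w -0.0002 toolx [ 0.003 -0.002 -1.   ] z [-0.192  0.981 -0.003]
move units [ 0.0089 -0.001  -0.202 ] dist mm 101.07989840589319 spin deg -0.31 units -0.0017
```

Request:
{"name": "arm_command", "arguments": {
  "rows": [
    [[0.001, 0, -0.005, 0], [0.001, 0, -0.005, 0], [0.001, 0, -0.005, 0], [0.001, 0, -0.005, 0], [0.001, 0, -0.005, 0], [0.001, 0, -0.005, 0], [0.001, 0, -0.005, 0], [0.001, 0, -0.005, 0]]
  ]
}}

```text
clock: 13.35
eef_pos: [0.5614, -0.0243, 0.0873]
tool_rot: [0.547, -0.449, -0.545, -0.45]
wrist_force: [-1.4, 3.1, 2.4]
gripper_width: -0.0003
```

Request:
{"name": "arm_command", "arguments": {
  "rows": [
    [[0, 0, -0.005, 0], [0, 0, -0.005, 0], [0, 0, -0.005, 0], [0, 0, -0.005, 0], [0, 0, -0.005, 0], [0, 0, -0.005, 0], [0, 0, -0.005, 0], [0, 0, -0.005, 0]]
  ]
}}

```text
clock: 14.15
eef_pos: [0.5657, -0.0457, 0.0873]
tool_rot: [0.547, -0.449, -0.545, -0.45]
wrist_force: [0.7, 2.5, 1.4]
gripper_width: 0.0003
```

Run:
```python
from h import *
go(.5734-.018*-.1977,-.0842-.018*.98,.087,11.4)
```

```text
t 14.15 pos [ 0.5657 -0.0457  0.0873] q6 -1.98 F [0.7 2.5 1.4] w 0.0003 toolx [ 0.003 -0.002 -1.   ] z [-0.192  0.981 -0.003]
move units [ 0.0008 -0.0006 -0.1145] dist mm 57.26956945012297 spin deg -0.31 units -0.0017
```

Request:
{"name": "arm_command", "arguments": {
  "rows": [
    [[0, 0, -0.005, 0], [0, 0, -0.005, 0], [0, 0, -0.005, 0], [0, 0, -0.005, 0], [0, 0, -0.005, 0], [0, 0, -0.005, 0], [0, 0, -0.005, 0], [0, 0, -0.005, 0]]
  ]
}}

```text
clock: 14.95
eef_pos: [0.5699, -0.067, 0.0872]
tool_rot: [0.547, -0.449, -0.545, -0.45]
wrist_force: [0.7, 2.5, 0.2]
gripper_width: -0.0004
```

Request:
{"name": "arm_command", "arguments": {
  "rows": [
    [[0, 0, -0.005, 0], [0, 0, -0.005, 0], [0, 0, -0.005, 0], [0, 0, -0.005, 0], [0, 0, -0.005, 0], [0, 0, -0.005, 0], [0, 0, -0.005, 0], [0, 0, -0.005, 0]]
  ]
}}

```text
clock: 15.75
eef_pos: [0.5742, -0.0884, 0.0873]
tool_rot: [0.547, -0.449, -0.545, -0.45]
wrist_force: [1.5, 2.3, -0.1]
gripper_width: -0.0003
```

Run:
```python
from h import *
go(.5734-.018*-.1977,-.0842-.018*.98,.087,11.4)
c,W=cap('top'); d,_=cap('scene')
im=np.hstack([cv2.resize(c['frame'][150:280,340:520],(480,347)),cv2.resize(d['frame'][80:220,120:270],(372,347))[:,:320]])
cv2.imwrite('pics/push2.png',im[:,:,::-1])
```

```text
t 15.75 pos [ 0.5742 -0.0884  0.0873] q6 -2.05 F [ 1.5  2.3 -0.1] w -0.0003 toolx [ 0.004 -0.002 -1.   ] z [-0.192  0.981 -0.003]
move units [ 0.0006 -0.0003 -0.0274] dist mm 13.704127255007627 spin deg -0.31 units -0.0017
```

Request:
{"name": "arm_command", "arguments": {
  "rows": [
    [[0, 0, -0.004, 0], [0, 0, -0.004, 0], [0, 0, -0.004, 0], [0, 0, -0.004, 0], [0, 0, -0.004, 0], [0, 0, -0.004, 0]]
  ]
}}

```text
clock: 16.45
eef_pos: [0.5765, -0.101, 0.0872]
tool_rot: [0.547, -0.449, -0.545, -0.45]
wrist_force: [-0.3, 2.0, 0.5]
gripper_width: -0.0005
```

Request:
{"name": "arm_command", "arguments": {
  "rows": [
    [[0, 0, -0.004, 0], [0, 0, -0.004, 0], [0, 0, -0.004, 0], [0, 0, -0.004, 0]]
  ]
}}

```text
clock: 16.85
eef_pos: [0.5769, -0.1032, 0.0873]
tool_rot: [-0.544, 0.446, 0.548, 0.452]
wrist_force: [-4.0, 21.6, 8.2]
gripper_width: -0.0
```

The push stalls at 21.6 N with the TCP at station y of −19 mm, and I predicted about −18 mm for fully home. Backing off.

Request:
{"name": "arm_command", "arguments": {
  "rows": [
    [[0, 0, 0.006, 0], [0, 0, 0.02, 0], [0, 0, 0.05, 0], [-0.02, 0, 0.08, 0], [-0.06, 0, 0.08, 0], [-0.08, 0.05, 0.06, 0], [-0.08, 0.07, 0.06, 0], [-0.04, 0.08, 0.04, 0]]
  ]
}}

```text
clock: 17.65
eef_pos: [0.4489, 0.0682, 0.2169]
tool_rot: [-0.542, 0.45, 0.549, 0.45]
wrist_force: [0.1, 0.3, 0.4]
gripper_width: -0.0001
```

Request:
{"name": "arm_command", "arguments": {
  "rows": [
    [[0, 0.08, 0.06, 0], [0, 0.08, 0.06, 0], [0, 0.06, 0.06, 0], [0, 0, 0.05, 0], [0, 0, 0, 0], [0, 0, 0, 0]]
  ]
}}

```text
clock: 18.25
eef_pos: [0.3116, 0.1626, 0.2217]
tool_rot: [-0.545, 0.447, 0.546, 0.452]
wrist_force: [0.9, 0.5, 0.0]
gripper_width: 0.0001
```

Run:
```python
import rect
from rect import *
go(.4,.1,.2,11.4)
# stage displaced by ~ -d along station y
d,_=cap('scene'); c=rect.c0
F=c['frame']
rect.O=rect.O-.104*ys
T=rectify(F,.054)
rect.c0=e=bot.capture('scene');f=210/np.tan(np.radians(e['vertical_fov'])/2);rect.K=np.array([[f,0,e['cx']],[0,f,e['cy']],[0,0,1]])
G=rectify(e['frame'],.054)
im=np.zeros((580,800,3),np.uint8)
im[:280,:253]=cv2.resize(T[70:490,90:470],(253,280)); im[:280,260:513]=cv2.resize(G[70:490,90:470],(253,280))
im[290:580,:387]=cv2.resize(F[150:285,360:540],(387,290)); im[290:580,400:790]=cv2.resize(e['frame'][80:225,110:305],(390,290))
cv2.imwrite('pics/fin.png',cv2.convertScaleAbs(im,alpha=1.5)[:,:,::-1])
```

```text
t 18.3 pos [0.3118 0.1625 0.2217] q6 -1.51 F [-0.3  0.3  1. ] w 0.0 toolx [ 0.004  0.007 -1.   ] z [-0.19   0.982  0.006]
move units [ 0.0432 -0.1491 -0.1565] dist mm 110.20491245607876 spin deg -0.43 units -0.0024
```

View pics/fin.png

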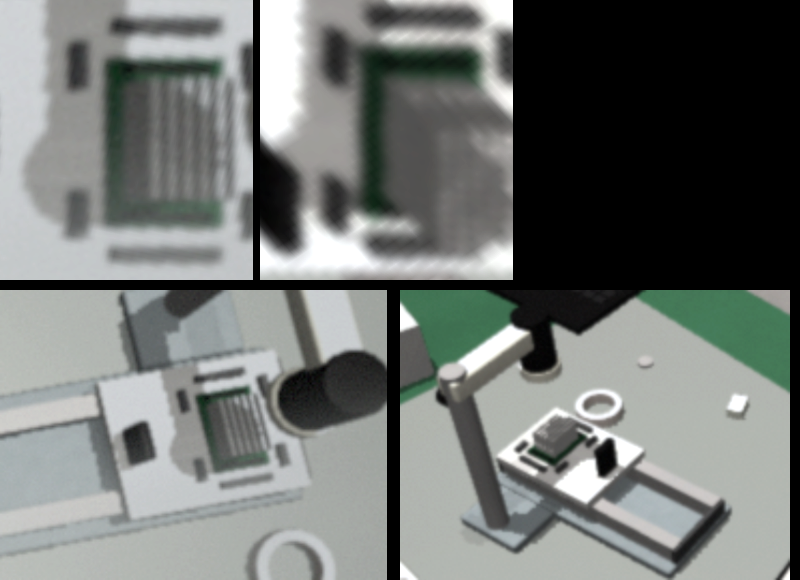

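The final picture shows the stage at the far end of its rails under the head. The module is still square in the pocket, with gaps much as before. Handing in.

```bash
python3 -c "
from h import *
print(bot.job_done())"
```

```text
the job is handed in; nothing more can be done
None
```

The finned module is standing flat and released on the stage plate, and the stage is pushed home under the inspection head. I handed the job in at about 18 s of the 51 s allowed.

- **Placing:** I gripped the module by its flanks in the rack and lowered its low edge onto the plate. I then eased the grip so it tipped flat inside the stops, and opened the gripper.
- **Sliding:** I pushed the tab with closed fingers at about 25 mm/s. It stalled against the end stop at 21.6 N, close to where I predicted fully home. Apart from that stall, the wrist force stayed around 3 N.
- **Centring, before the slide:** The top view gave x gaps of about 9.5 and 7.5 mm, so the module sits about 1 mm off in x, with even y gaps. The scene view disagreed slightly, showing x nearly even and y off by about 1 mm. I left the module as it was rather than risk disturbing it.
- **Centring, after the slide:** The x gaps were about 9.8 and 7.9 mm, and the y gaps about 6.8 and 7.5 mm. The module is still square, and any shift is within what I can measure.
- **Other modules:** I left them alone. Both were still in their bays when I lifted the finned one out; I did not look at the rack again after that.

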